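# Replace the snap clip on a wheel axle

### The arm

A 7-joint arm with a two-finger parallel gripper is mounted at the origin on the work surface. World frame = base frame: x ahead of the robot, y to its left, z up, the work surface at z = 0. Lengths are in m, angles in rad, forces in N, time in s.
With the tool pointing down it reaches from about 0.35 to 0.9 m from the base axis. Payload 7.2 kg.
Tool frame: the origin (TCP) lies on the centre line of the jaws, within the pads' length; the fingertips stand 25 mm ahead of it and the grasp point (between the pads) lies 6 mm ahead of it (bot.nose_length is the distance from the TCP to the fingertips, in m); z points along the fingers, y is the line along which they close (so a half turn about z gives the same grasp; the last joint's range is limited). The gripper opens to 85 mm and grips with 20 to 120 N. Pads are 22 mm wide; open, the fingers measure 114 mm over their backs; the gripper's body (76 mm by 85 mm) begins 54 mm behind the grasp point. The pads swing forward as they close: fully open they stand 13 mm farther back than shut.
Start: joints at [-1.27, 0.411, -0.013, 1.596, 0.006, 1.134, -0.082], TCP at [0.225, 0.583, 0.256] pointing down, gripper open.
Joint ranges: [-2.95, 2.95], [-0.29, 1.99], [-1.47, 1.44], [0.14, 2.54], [-1.03, 4.17], [0.13, 1.85], [-2.86, 2.86]. Speed limits (rad/s): [2.39, 2.39, 3.01, 3.01, 3.14, 3.14, 3.14].

### API

Orientations are given as a unit quaternion [x, y, z, w].
In Python, from cell import status, optics, sign_off, bot gives the robot as it stands.
- The arm moves only by the tool arm_command, never from a script. Its argument "moves" is a list of rows, each a list of 7 numbers: the shift along the tool's x, y, z each as a share of 0.75 m, from -1 to 1, then the turn, a rotation vector about the tool's x, y, z each as a share of 2 pi rad, from -1 to 1, then the opening, from 0 (shut) to 1 (fully open). In form: [[dx, dy, dz, rx, ry, rz, grip], ...]. A call has 1 to 20 rows; each row is the pose to reach, as a shift and turn from the pose commanded when the call began, along the tool's axes at that moment, turning the shorter way round; what a row does not reach only later rows make up. A row lasts 1/10 s, in which the tool goes at most 50 mm and 8.59 degrees, less where a joint would pass 70% of its speed; a pose out of reach is approached as far as the arm can. A call with a number of a shift or a turn outside -1 to 1 is refused whole. A call with a gripper value outside its range is refused whole. The fingers move at their own pace and stop on an object; "grip_force" is the grip in N (left out, the last holds). Time passes only in rows, so rows that repeat a pose let the fingers close. It gives the time, the measured TCP pose, the force, the opening and the grip force at its end, in the units of the state.
- status.read_state(): the state, without advancing time (a new reading comes with each control period).
- optics.read_camera(name): name is "scene" or "top" or "wrist"; returns the picture (384x512x3 uint8, red, green, blue); there is no depth.
- optics.calibration(name): a dict with "camera_matrix" (3x3 intrinsics, pixels), "rvec" (rotation vector, rad) and "tvec" (3), from world to camera coordinates, as OpenCV has them. Camera axes: x right, y down, z forward; pixel columns grow to the right and rows downward; lengths in m; the calibration is good to about 2 mm. A picture is of the moment at which its call begins: read the wrist's pose just before it. calibration takes no time and is no camera call; for the wrist camera it gives the pose at the moment of the call.
- sign_off(): hands the job in; it is judged then, once.
The state is a dict: "time": time; "joint_pos": joint angles; "joint_velocities": joint speeds; "joint_efforts": joint torques, N m; "tcp_pos": TCP position; "ee_rot": TCP orientation; "wrist_force": force on the tool from outside, world axes, zero at the start; "wrist_torque": the same for the moment, N m; "gripper_width": finger opening in m; "finger_force": force on a finger pad.
Only numpy, scipy, OpenCV 4.12 (cv2) and the standard library are available. Lean on these libraries where they do the work, as an engineer would, in place of code of your own. Each camera call takes 0.05 s, during which the arm holds its last target. There are 200 camera calls.

### The job

The wheel in the clamped jig is held on its axle by a worn spring clip with a green tab: replace it with the new yellow-tabbed clip from the blue tray. Pull the worn clip off sideways and put it in the grey scrap bin, and push the new one sideways onto the axle groove until it snaps fully home. Do not bump hard against the jig, its clamps or the wheel, and leave the other things on the bench where they are.

Things in the scene. Friction and masses are not known exactly. Their poses are not given: they have to be found in the camera images.
- jig: Fixed plywood board 150 (x) x 300 (y) x 18 mm, origin at the centre of its underside. On it a steel bracket with an upright stub axle on the z axis through the origin, carrying the wheel; a toggle clamp stands at each end (+y and -y). Clips can be slid on or off only roughly along the jig's x, between the clamps; the way the worn clip points is free.
- groove (a point): On the axle's axis at the top face of the thrust washer, the lower edge of the groove. The groove is 20 mm in diameter and runs 10 mm up from here; above it is the axle head, 26 mm diameter, from 10 to 27 mm above this point. Axes as the jig.
- old_clip: Worn clip, rusty brown with a green tab, same shape and frame as the new clip, at the start snapped onto the axle groove, resting on the thrust washer. A level pull along its -x of about 15 N takes it off; it is clear after 40 mm.
- new_clip: New snap clip, bright steel with a yellow tab, flat in the tray, 79 mm long, 0.12 kg. Origin: centre of the round bore, on the underside. Flat C-shaped spring 6 mm thick, 45 mm wide, mouth open to +x and reaching x = +24 mm; the bore fits the groove. At -x stands an upright pull tab: 12 mm thick (y), 26 mm long (x -56 to -30 mm), top at z = 44 mm; its foot is 22 mm wide up to z = 8 mm.
- tray: Fixed shallow blue tray 240 (x) x 170 (y) x 16 mm high, walls and floor 3 mm, origin at the centre of its underside. Holds the new clip, a loose steel washer and a socket.
- bin: Fixed grey open scrap bin 170 (x) x 140 (y) x 60 mm high, walls and floor 4 mm, origin at the centre of its underside. It is empty at the start.
- washer: Bystander: steel washer 52 mm diameter, 5 mm thick, in the tray. Origin at the centre of its underside.
- socket: Bystander: steel socket 28 mm diameter, 45 mm tall, in the tray. Origin at the centre of its underside.
- spray_can: Bystander: blue and yellow spray can 66 mm diameter, 187 mm tall, white cap, beyond the jig. Origin at the centre of its underside.
- glue: Bystander: cream glue bottle 58 mm diameter, 150 mm tall, orange cap, beyond the jig. Origin at the centre of its underside.
- hammer: Bystander: hammer 200 mm long, wooden handle, lying flat between the robot and the jig, under 40 mm high. Origin at the middle of its length on the bench.
- tape: Bystander: yellow tape measure 70 x 36 x 66 mm, near the robot. Origin at the centre of its underside.
- wood_block: Bystander: wooden block 120 x 45 x 35 mm beyond the jig. Origin at the centre of its underside.
- wheel: Wheel lying flat on the axle, free to turn. Black tyre 140 mm diameter, its top 74 mm above the bench; orange hub, radius 30 mm, up to 79 mm. On the hub lies a steel thrust washer of radius 38 mm, its top at 82 mm. Origin: on the axle's axis at bench level.
- clamp_a (a point): Top of the upright red handle (radius 11 mm) of the clamp at the jig's +y end, 191 mm above the bench, 136 mm from the axle. The clamp's low arm, at most 72 mm above the bench, reaches in to 77 mm from the axle.
- clamp_b (a point): The same for the clamp at the jig's -y end.
- new_tab (a point): Middle of the new clip's tab at a good height to grip, 43 mm behind the bore centre (-x) and 32 mm above the underside. Axes as the clip. To fit: clip level, underside 1 to 3 mm above the thrust washer, mouth toward the axle, push along the clip's +x. The jaws touch about 20 mm before home, spread with about 12 N and snap shut when the bore centre meets the axis; the back of the bore is the stop.
- old_tab (a point): Middle of the worn clip's tab at a good height to grip, 43 mm behind its bore centre (-x), 32 mm above its underside. Axes as the clip.
Not all that is in view belongs to the job. Leave any orange or turquoise look-alike of the new_clip alone.

How it is judged:
By the outcome, as a careful person would: the job done as asked, in the order asked, and still so for the second after the job is handed in, with the robot touching nothing.
It also fails if it takes over 69 s, if anything falls off the work surface, if the arm or the gripper's body presses on something with over 40 N, if the wrist force passes 120 N, or if a joint passes its speed limit or range.

## Working session

There is one attempt and no reset: what is moved stays moved. The work goes in short steps, Python scripts to look and compute and a tool call to move; the robot and the scene stay as the last step left them, time stands still between calls to the robot, and variables do not carry over. Pictures are saved under pics/ and viewed, at most 10 in all, crops included, and the job is handed in when it is done.

Besides the shell and the picture viewer there is one more tool, called in YAML: its name, and indented under it one key for each argument. arm_command: Moves the arm, as the interface text tells. Its arguments: {"type":"object","properties":{"moves":{"type":"array","items":{"type":"array","items":{"type":"number"}}},"grip_force":{"type":"number"}},"required":["moves"]}

```bash
mkdir -p pics
python3 - <<'E'
from cell import status, optics, bot
import cv2
s=status.read_state(); print({k:s[k] for k in('time','tcp_pos','ee_rot','gripper_width','wrist_force')})
print(bot.nose_length)
for n in('scene','top'):
    im=optics.read_camera(n); cv2.imwrite(f'pics/{n}0.png',im[:,:,::-1]); c=optics.calibration(n); print(n,c)
a=cv2.imread('pics/top0.png'); cv2.imwrite('pics/top0b.png',cv2.resize(a,(800,600),interpolation=cv2.INTER_CUBIC))
E
```

```text
{'time': 0.0, 'tcp_pos': array([0.22514917, 0.58254873, 0.25543762]), 'ee_rot': array([ 1.83335399e-01,  9.83050075e-01, -8.17479017e-04, -1.14724305e-04]), 'gripper_width': 0.08536769552369704, 'wrist_force': array([-0.63561105, -0.52432797,  0.24522081])}
0.025
scene {'camera_matrix': array([[493.61946287,   0.        , 259.64805557],
       [  0.        , 493.61946287, 190.62233714],
       [  0.        ,   0.        ,   1.        ]]), 'rvec': array([ 1.69623991,  2.01230085, -0.67569912]), 'tvec': array([ 0.19150415, -0.35605198,  1.9770563 ])}
top {'camera_matrix': array([[429.83251232,   0.        , 251.16391225],
       [  0.        , 429.83251232, 193.70830226],
       [  0.        ,   0.        ,   1.        ]]), 'rvec': array([ 2.16771286, -2.10973469,  0.16045405]), 'tvec': array([-0.10340001,  0.55895106,  1.21034008])}
```

View pics/top0b.png

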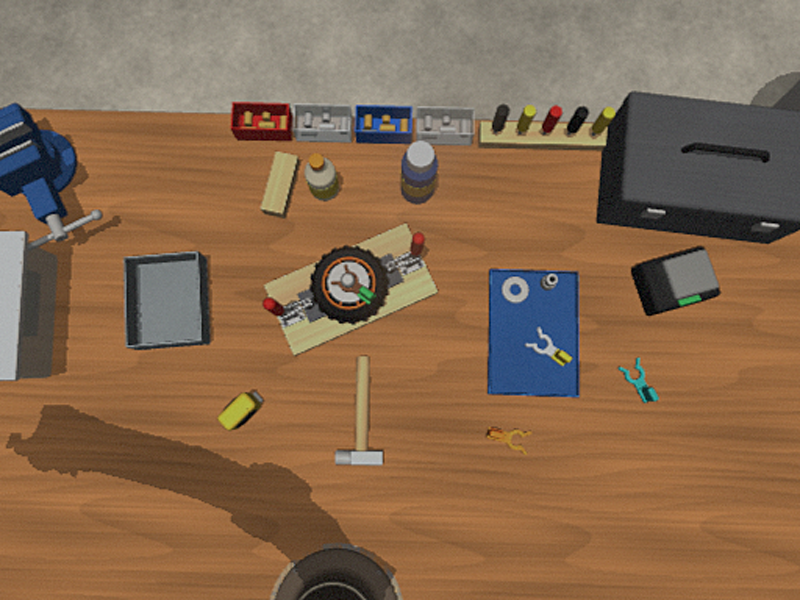

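View pics/scene0.png

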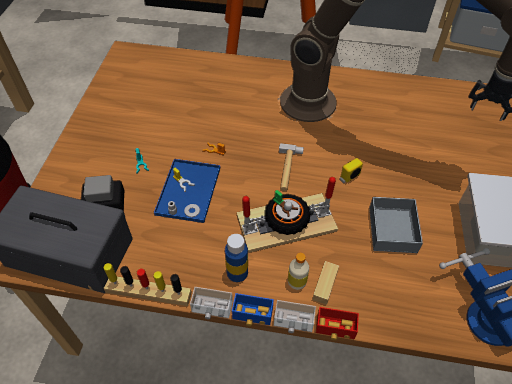

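```bash
cat > h.py <<'E'
import numpy as np, cv2
from scipy.spatial.transform import Rotation as R
from cell import status, optics
def cam(n):
    c=optics.calibration(n); return c['camera_matrix'],cv2.Rodrigues(c['rvec'])[0],c['tvec'].ravel()
def ray(c,px,z):
    K,Rm,t=c; d=Rm.T@np.linalg.inv(K)@np.array([px[0],px[1],1.]); o=-Rm.T@t
    return o+d*(z-o[2])/d[2]
def proj(c,p):
    K,Rm,t=c; q=K@(Rm@np.asarray(p)+t); return q[:2]/q[2]
def blobs(im,lo,hi,amin=8):
    h=cv2.cvtColor(im,cv2.COLOR_RGB2HSV); m=cv2.inRange(h,np.array(lo),np.array(hi))
    n,l,s,ce=cv2.connectedComponentsWithStats(m)
    return [(s[i][4],ce[i].round(1),s[i][:4],cv2.minAreaRect(cv2.findNonZero((l==i).astype(np.uint8)))) for i in range(1,n) if s[i][4]>=amin]
def go(p,q):  # shift/turn in tool axes and units from commanded ~ measured pose
    s=status.read_state(); r=R.from_quat(s['ee_rot'])
    return r.inv().apply(np.asarray(p)-s['tcp_pos'])/.75,(r.inv()*R.from_quat(q)).as_rotvec()/(2*np.pi)
E
python3 - <<'E'
from h import *
im=cv2.imread('pics/top0.png')[:,:,::-1].copy(); c=cam('top')
for nm,lo,hi,z in(('green',(45,120,60),(80,255,255),.126),('yellow',(22,150,120),(35,255,255),.047),('red',(0,170,80),(6,255,255),.18),('blue',(105,150,60),(120,255,255),.016)):
    for a,ce,b,r in blobs(im,lo,hi): print(nm,a,ce,b,np.round(r[1]),round(r[2]),ray(c,ce,z).round(3))
print('head', ray(c,np.array([348,281])*.64,.109), 'bin',[ray(c,np.array(p)*.64,.06).round(3) for p in((125,256),(206,252),(209,346),(130,349))])
print('proj tcp',proj(c,status.read_state()['tcp_pos']))
E
python3 -c "
import cv2;a=cv2.imread('pics/top0.png');
x=cv2.resize(a[140:220,160:290],(800,492),interpolation=cv2.INTER_CUBIC);cv2.imwrite('pics/jig.png',x)"
```

```text
green 65 [233.6 188.4] [229 183  10  12] [9. 8.] 27 [ 0.562 -0.041  0.126]
green 60 [440.8 191.9] [434 189  15   7] [ 4. 14.] 75 [ 0.568 -0.604  0.126]
yellow 39 [338.5  70.7] [335  67   8   8] [6. 6.] 45 [ 0.947 -0.343  0.047]
yellow 44 [389.3  71.8] [386  69   8   7] [6. 7.] 90 [ 0.947 -0.498  0.047]
yellow 31 [361.2 227.6] [358 225   8   7] [8. 4.] 45 [ 0.471 -0.407  0.047]
yellow 20 [356.4 230.2] [353 227   8   7] [9. 2.] 39 [ 0.463 -0.393  0.047]
yellow 291 [150.9 263. ] [139 251  24  24] [12. 25.] 47 [0.354 0.191 0.047]
red 16 [152.4  66.9] [149  66  11   6] [ 5. 10.] 90 [0.882 0.189 0.18 ]
red 20 [182.4  69.4] [177  67   8   8] [10.  5.] 45 [0.877 0.107 0.18 ]
red 41 [355.2  71.2] [352  68   7   8] [7. 6.] 27 [ 0.884 -0.362  0.18 ]
red 49 [152.3  78.1] [148  73  10  10] [9. 9.] 0 [0.85  0.187 0.18 ]
red 112 [171.   78.4] [160  73  25  11] [10. 24.] 90 [0.85  0.137 0.18 ]
red 45 [267.3 152.3] [264 149   8   8] [7. 7.] 76 [ 0.652 -0.129  0.18 ]
red 44 [171.9 193.8] [168 191   8   7] [6. 7.] 90 [0.534 0.116 0.18 ]
blue 166 [ 6.3 74. ] [ 0 67 16 16] [12. 16.] 70 [0.923 0.686 0.016]
blue 166 [239.9  73.6] [227  68  36  17] [16. 35.] 90 [ 0.943 -0.043  0.016]
blue 152 [242.1  82.4] [228  75  28  16] [15. 27.] 90 [ 0.915 -0.05   0.016]
blue 321 [38.4 99.3] [26 84 22 38] [39. 17.] 75 [0.843 0.577 0.016]
blue 257 [ 11.5 102.3] [ 0 93 26 21] [10. 29.] 65 [0.831 0.659 0.016]
blue 355 [ 25.2 126. ] [ 14 113  23  27] [23. 16.] 63 [0.757 0.609 0.016]
blue 3818 [340.5 215.2] [312 173  58  81] [57. 80.] 1 [ 0.509 -0.354  0.016]
blue 28 [329.3 185. ] [327 182   6   7] [5. 5.] 63 [ 0.598 -0.321  0.016]
head [ 0.58811552 -0.0086817   0.109     ] bin [array([0.633, 0.412, 0.06 ]), array([0.645, 0.262, 0.06 ]), array([0.47 , 0.244, 0.06 ]), array([0.461, 0.388, 0.06 ])]
proj tcp [-42.30511255 315.23989894]
```

View pics/jig.png

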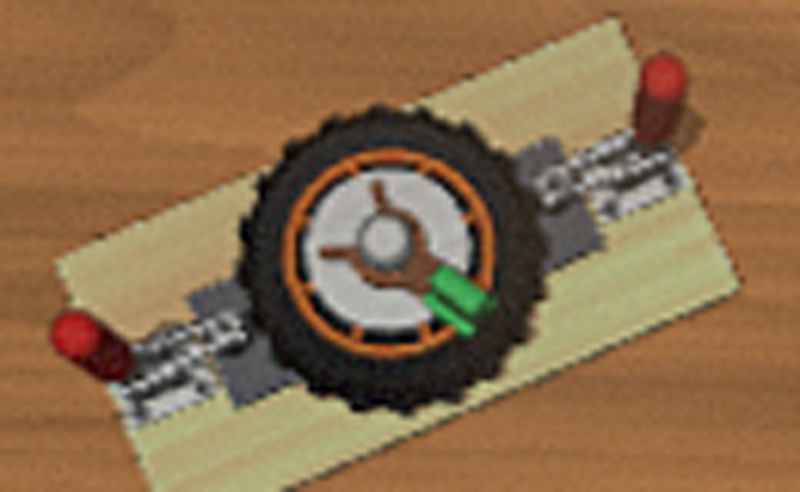

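Run:
```python
from h import *
K,Rm,t=cam('wrist'); s=status.read_state(); r=R.from_quat(s['ee_rot'])
print('cam in tool',r.inv().apply(-Rm.T@t-s['tcp_pos']),'\naxis in tool (fwd)',r.inv().apply(Rm.T[:,2]),K[0])
print(r.as_matrix().round(3))
yaw=lambda d:R.from_rotvec([0,0,np.radians(d)])*r
# target tool y at -39deg
a=np.degrees(np.arctan2(*r.as_matrix()[1::-1,1])); print('ytool ang',a)
q=yaw(-39-a).as_quat()
print(go([.56,-.04,.33],q))
```

```text
cam in tool [ 0.07738591  0.00075291 -0.11741137] 
axis in tool (fwd) [-3.03337464e-01 -1.02560720e-04  9.52883189e-01] [297.81821041   0.         257.5357109 ]
[[-0.933  0.36  -0.   ]
 [ 0.36   0.933 -0.001]
 [-0.    -0.001 -1.   ]]
ytool ang 68.8719223772428
(array([-0.7156358 , -0.61354951, -0.09832486]), array([2.98637493e-05, 4.26788143e-04, 2.99643923e-01]))
```

arm_command:
  moves:
    - [-0.71,-0.61,-0.1,0,0,0.3,1]
    - [-0.71,-0.61,-0.1,0,0,0.3,1]
    - [-0.71,-0.61,-0.1,0,0,0.3,1]
    - [-0.71,-0.61,-0.1,0,0,0.3,1]
    - [-0.71,-0.61,-0.1,0,0,0.3,1]
    - [-0.71,-0.61,-0.1,0,0,0.3,1]
    - [-0.71,-0.61,-0.1,0,0,0.3,1]
    - [-0.71,-0.61,-0.1,0,0,0.3,1]
    - [-0.71,-0.61,-0.1,0,0,0.3,1]
    - [-0.71,-0.61,-0.1,0,0,0.3,1]
    - [-0.71,-0.61,-0.1,0,0,0.3,1]
    - [-0.71,-0.61,-0.1,0,0,0.3,1]
    - [-0.71,-0.61,-0.1,0,0,0.3,1]
    - [-0.71,-0.61,-0.1,0,0,0.3,1]
    - [-0.71,-0.61,-0.1,0,0,0.3,1]
    - [-0.71,-0.61,-0.1,0,0,0.3,1]
    - [-0.71,-0.61,-0.1,0,0,0.3,1]
    - [-0.71,-0.61,-0.1,0,0,0.3,1]

```text
time: 1.9
tcp_pos: [0.5566, -0.0338, 0.3309]
ee_rot: [0.902, 0.431, -0.0, -0.001]
wrist_force: [0.0, -0.1, -0.6]
gripper_width: 0.0856
finger_force: 0.0
```

Run:
```python
from h import *
c=cam('wrist'); im=optics.read_camera('wrist'); np.savez('w1.npz',im=im,K=c[0],R=c[1],t=c[2]); cv2.imwrite('pics/w1.png',cv2.resize(im[:,:,::-1],(800,600),interpolation=cv2.INTER_CUBIC))
s=status.read_state(); print(s['time'],s['tcp_pos'],s['joint_pos'].round(2))
for z,lo,hi in((.126,(45,120,60),(80,255,255)),):
    for a,ce,b,r in blobs(im,lo,hi,30): print(a,ce,b,r,ray(c,ce,z))
print(proj(c,(.59,-.008,.109)))
```

```text
1.95 [ 0.55667332 -0.03386473  0.3310593 ] [-0.54  0.26  0.65  1.69 -0.17  1.24 -0.53]
469 [268.7 163.6] [259 150  20  30] ((268.7792053222656, 164.40863037109375), (29.140043258666992, 18.452985763549805), 85.91438293457031) [ 0.57114178 -0.03516724  0.126     ]
[266.38565207 131.55507366]
```

View pics/w1.png

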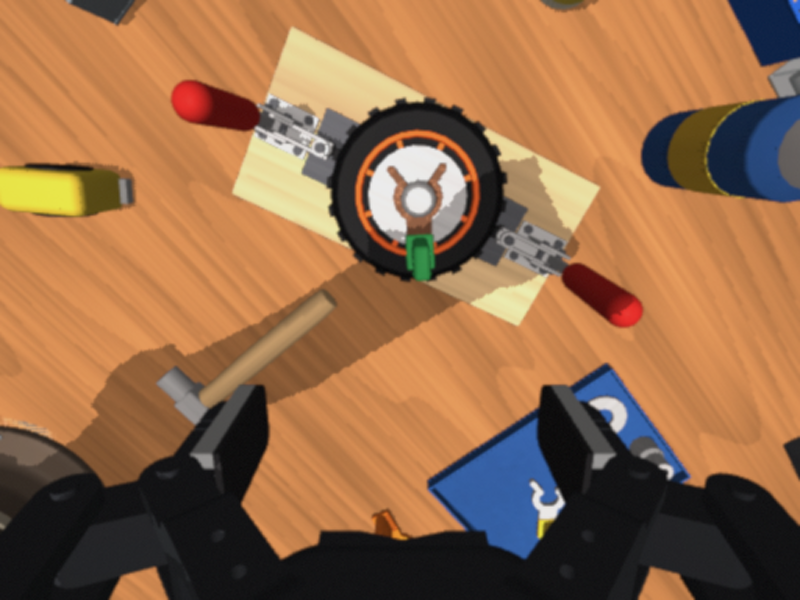

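Run:
```python
from h import *
d=np.load('w1.npz'); im=d['im']; c=(d['K'],d['R'],d['t'])
x=cv2.resize(im[105:190,225:315],(800,756),interpolation=cv2.INTER_CUBIC)[:,:]
cv2.imwrite('pics/w1c.png',cv2.resize(x,(630,595))[:,:,::-1])
```

```text
(no output)
```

View pics/w1c.png

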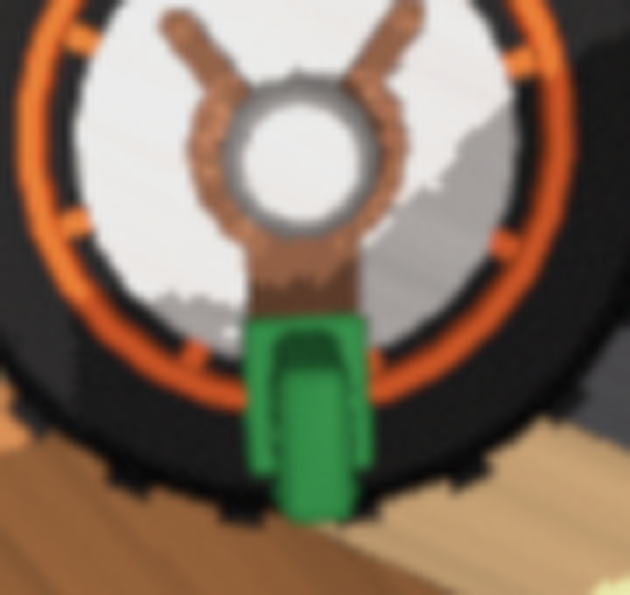

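Run:
```python
from h import *
d=np.load('w1.npz'); c=(d['K'],d['R'],d['t'])
px=lambda X,Y:(225+(X+.5)/7-.5,105+(Y+.5)/7-.5)
H=ray(c,px(302,162),.109); F=ray(c,px(312,370),.126);B=ray(c,px(315,520),.126)
W=ray(c,px(298,150),.082)
foot=(ray(c,px(246,318),.09)+ray(c,px(366,318),.09))/2
footb=(ray(c,px(250,472),.09)+ray(c,px(373,470),.09))/2
print('head',H,'front',F,'back',B,'foot',foot,footb)
tab=(F+B)/2
for v in(H[:2]-tab[:2],H[:2]-foot[:2],H[:2]-footb[:2],F[:2]-B[:2],foot[:2]-footb[:2]): print(np.linalg.norm(v),np.degrees(np.arctan2(v[1],v[0])))
s=status.read_state();r=R.from_quat(s['ee_rot']).as_matrix();print('toolx',np.degrees(np.arctan2(r[1,0],r[0,0])),s['tcp_pos'])
# top-camera head check
ct=cam('top'); print('top head',ray(ct,(160+386*130/800-.5,140+240*80/492-.5),.109))
```

```text
head [ 0.59379083 -0.00561038  0.109     ] front [ 0.5757875  -0.03005931  0.126     ] back [ 0.56111178 -0.0494644   0.126     ] foot [ 0.57722894 -0.02864665  0.09      ] [ 0.56115457 -0.05058015  0.09      ]
0.042526449650762486 53.42371407779124
0.028371914897963098 54.28581126404396
0.055564423882164767 54.03019232117215
0.024329697866969927 52.900447420050035
0.027193085938833662 53.763492137128665
toolx 51.03173240230479 [ 0.55667332 -0.03386473  0.3310593 ]
top head [ 0.59179215 -0.00716814  0.109     ]
```

Run:
```python
from h import *
s=status.read_state(); r=R.from_quat(s['ee_rot'])
print(go([.5682,-.0402,.120],(R.from_rotvec([0,0,np.radians(2.7)])*r).as_quat()))
```

```text
(array([0.00301658, 0.01753532, 0.28139635]), array([ 2.16539727e-06, -7.29800944e-06, -7.49999614e-03]))
```

arm_command:
  moves:
    - [0.003,0.0175,0.06,0,0,-0.0075,1]
    - [0.003,0.0175,0.12,0,0,-0.0075,1]
    - [0.003,0.0175,0.18,0,0,-0.0075,1]
    - [0.003,0.0175,0.22,0,0,-0.0075,1]
    - [0.003,0.0175,0.25,0,0,-0.0075,0.7]
    - [0.003,0.0175,0.27,0,0,-0.0075,0.5]
    - [0.003,0.0175,0.281,0,0,-0.0075,0.5]
    - [0.003,0.0175,0.281,0,0,-0.0075,0.5]

```text
time: 2.75
tcp_pos: [0.5685, -0.0417, 0.1201]
ee_rot: [0.893, 0.451, -0.0, -0.0]
wrist_force: [-0.5, -0.0, -0.4]
gripper_width: 0.0425
finger_force: 0.0
```

Run:
```python
from h import *
s=status.read_state();print(s['tcp_pos'],s['wrist_force'])
im=optics.read_camera('wrist'); cv2.imwrite('pics/w2.png',im[:,:,::-1])
```

```text
[ 0.56846588 -0.04169931  0.12013924] [-0.54704824 -0.02536249 -0.41395436]
```

View pics/w2.png

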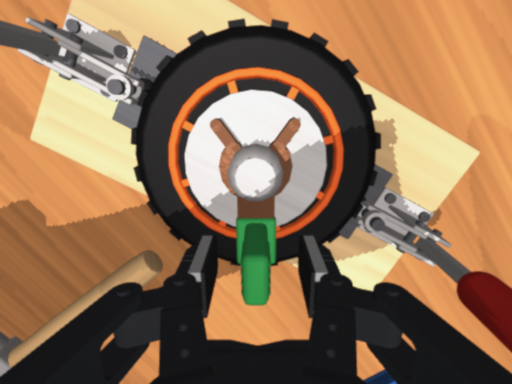

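arm_command:
  moves:
    - [0,0,0,0,0,0,0.2]
    - [0,0,0,0,0,0,0.1]
    - [0,0,0,0,0,0,0.05]
    - [0,0,0,0,0,0,0]
    - [0,0,0,0,0,0,0]
    - [0,0,0,0,0,0,0]
  grip_force: 70

```text
time: 3.4
tcp_pos: [0.5692, -0.0417, 0.1217]
ee_rot: [0.893, 0.451, 0.001, -0.0]
wrist_force: [-1.5, 1.7, 5.4]
gripper_width: 0.0113
finger_force: 67.7
```

arm_command:
  moves:
    - [-0.006,0,0,0,0,0,0]
    - [-0.012,0,0,0,0,0,0]
    - [-0.018,0,0,0,0,0,0]
    - [-0.024,0,0,0,0,0,0]
    - [-0.03,0,0,0,0,0,0]
    - [-0.036,0,0,0,0,0,0]
    - [-0.042,0,0,0,0,0,0]
    - [-0.05,0,0,0,0,0,0]
    - [-0.058,0,0,0,0,0,0]
    - [-0.066,0,0,0,0,0,0]
    - [-0.066,0,0,0,0,0,0]

```text
time: 4.5
tcp_pos: [0.5389, -0.0838, 0.121]
ee_rot: [0.893, 0.45, 0.0, 0.0]
wrist_force: [-1.0, -1.4, 6.4]
gripper_width: 0.0108
finger_force: 68.5
```

Run:
```python
from h import *
s=status.read_state();print(s['tcp_pos'],s['wrist_force'],s['gripper_width'])
im=optics.read_camera('wrist'); cv2.imwrite('pics/w3.png',im[:,:,::-1])
print(go([.55,.325,.25],s['ee_rot']))
```

```text
[ 0.53890319 -0.08378132  0.12101823] [-1.03055598 -1.39250785  6.37637846] 0.010831289941499624
(array([ 0.44665613, -0.31243027, -0.17249337]), array([-2.28012792e-05,  4.80015533e-05,  1.56841028e-05]))
```

View pics/w3.png

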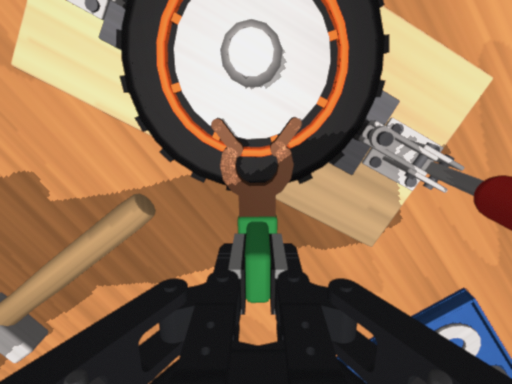

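Run:
```python
from h import *
s=status.read_state()
print(go([.537,.306,.28],s['ee_rot'])[0],go([.537,.306,.055],s['ee_rot'])[0])
c=cam('wrist');print(ray(c,(252,51.5),.109))
```

```text
[ 0.41595948 -0.31124647 -0.21247507] [ 0.41612978 -0.31147094  0.0875248 ]
[ 0.59399538 -0.00578825  0.109     ]
```

arm_command:
  moves:
    - [-0.066,0,-0.06,0,0,0,0]

```text
time: 4.65
tcp_pos: [0.5166, -0.1085, 0.1508]
ee_rot: [0.891, 0.453, -0.003, -0.002]
wrist_force: [0.6, -1.4, 0.4]
gripper_width: 0.0108
finger_force: 68.5
```

arm_command:
  moves:
    - [0,0,-0.06,0,0,0,0]
    - [0,0,-0.12,0,0,0,0]
    - [0,0,-0.18,0,0,0,0]
    - [0,0,-0.18,0,0,0,0]

```text
time: 5.05
tcp_pos: [0.5189, -0.114, 0.2942]
ee_rot: [0.893, 0.45, 0.003, 0.002]
wrist_force: [0.7, -0.7, -1.1]
gripper_width: 0.0111
finger_force: 68.7
```

Run:
```python
from h import *
s=status.read_state()
print(s['tcp_pos'],go([.537,.306,.29],s['ee_rot'])[0],go([.537,.306,.055],s['ee_rot'])[0])
```

```text
[ 0.51888423 -0.1139801   0.29419756] [ 0.464274   -0.31401484  0.00541951] [ 0.46299588 -0.31608157  0.31874342]
```

arm_command:
  moves:
    - [0.463,-0.314,0,0,0,0,0]
    - [0.463,-0.314,0,0,0,0,0]
    - [0.463,-0.314,0,0,0,0,0]
    - [0.463,-0.314,0,0,0,0,0]
    - [0.463,-0.314,0,0,0,0,0]
    - [0.463,-0.314,0,0,0,0,0]
    - [0.463,-0.314,0,0,0,0,0]
    - [0.463,-0.314,0,0,0,0,0]
    - [0.463,-0.314,0,0,0,0,0]
    - [0.463,-0.314,0,0,0,0,0]
    - [0.463,-0.314,0,0,0,0,0]
    - [0.463,-0.314,0.06,0,0,0,0]
    - [0.463,-0.314,0.12,0,0,0,0]
    - [0.463,-0.314,0.12,0,0,0,0]

```text
time: 6.45
tcp_pos: [0.5312, 0.3032, 0.1936]
ee_rot: [0.893, 0.449, -0.005, 0.001]
wrist_force: [-1.5, -0.3, -1.1]
gripper_width: 0.0109
finger_force: 68.6
```

Run:
```python
from h import *
s=status.read_state()
im=optics.read_camera('wrist'); cv2.imwrite('pics/w4.png',im[:,:,::-1])
print(s['tcp_pos'],go([.537,.306,.055],s['ee_rot'])[0])
```

```text
[0.53115908 0.30319201 0.19364331] [0.00625386 0.00312871 0.18948916]
```

View pics/w4.png

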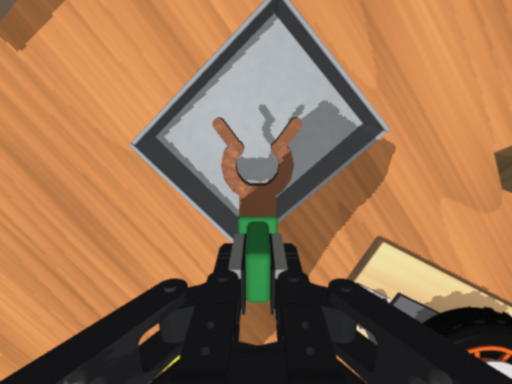

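Run:
```python
from h import *
s=status.read_state(); c=cam('wrist')
P=[ray(c,p,.06) for p in((134,145),(277,0),(388,128))]; print(np.round(P,3),'centre',(P[0]+P[2])/2)
r=R.from_quat(s['ee_rot']).as_matrix(); ctr=(P[0]+P[2])/2
t=ctr-.026*r[:,0]; print(t, go([t[0],t[1],.055],s['ee_rot'])[0])
```

```text
[[0.471 0.398 0.06 ]
 [0.631 0.413 0.06 ]
 [0.652 0.281 0.06 ]] centre [0.56151598 0.33954014 0.06      ]
[0.54601635 0.31866588 0.06016281] [0.02697904 0.00271283 0.18935985]
```

arm_command:
  moves:
    - [0.022,0.003,0.03,0,0,0,0]
    - [0.022,0.003,0.08,0,0,0,0]
    - [0.022,0.003,0.13,0,0,0,0]
    - [0.022,0.003,0.165,0,0,0,0]
    - [0.022,0.003,0.188,0,0,0,0]
    - [0.022,0.003,0.188,0,0,0,0]

```text
time: 7.1
tcp_pos: [0.5462, 0.3184, 0.0584]
ee_rot: [0.893, 0.45, -0.001, 0.0]
wrist_force: [-0.0, 0.2, -1.7]
gripper_width: 0.0107
finger_force: 68.6
```

arm_command:
  moves:
    - [0,0,0,0,0,0,0.4]
    - [0,0,0,0,0,0,0.4]
    - [0,0,0,0,0,0,0.4]
    - [0,0,0,0,0,0,0.4]
    - [0,0,-0.06,0,0,0,0.4]
    - [0,0,-0.12,0,0,0,0.4]
    - [0,0,-0.18,0,0,0,0.4]
    - [0,0,-0.24,0,0,0,0.4]
    - [0,0,-0.3,0,0,0,1]
    - [0,0,-0.3,0,0,0,1]

```text
time: 8.1
tcp_pos: [0.5484, 0.3202, 0.2908]
ee_rot: [0.893, 0.45, 0.006, -0.001]
wrist_force: [1.0, -0.2, 0.3]
gripper_width: 0.0619
finger_force: 0.0
```

Run:
```python
from h import *
s=status.read_state(); c=cam('wrist')
im=optics.read_camera('wrist')
print(s['tcp_pos'],s['wrist_force'])
for a,ce,b,r in blobs(im,(45,120,60),(80,255,255),30): print(a,ce,ray(c,ce,.03))
# new clip from the top view: yellow tab top + steel ring
t=cv2.imread('pics/top0.png')[:,:,::-1].copy()
x=cv2.resize(t[205:240,330:372],(800,667),interpolation=cv2.INTER_CUBIC); cv2.imwrite('pics/nc.png',cv2.resize(x,(720,600))[:,:,::-1])
r=R.from_quat(s['ee_rot'])
ct=cam('top'); tab=ray(ct,(361.5,227.5),.047); b=ray(ct,(.64*544,.64*346),.006); v=b-tab
print(tab,b,np.linalg.norm(v[:2]),np.degrees(np.arctan2(v[1],v[0])))
```

```text
[0.54839957 0.32017179 0.29083484] [ 0.99928195 -0.22960348  0.33332735]
338 [259.2 162.1] [0.55139928 0.31882192 0.03      ]
[ 0.47135026 -0.40746708  0.047     ] [ 0.49169909 -0.37840132  0.006     ] 0.035480886846636486 55.00427636248196
```

Run:
```python
from h import *
s=status.read_state()
print(go([.47,-.405,.28],R.from_euler('xyz',[180,0,53.7],degrees=True).as_quat()), R.from_euler('xyz',[180,0,53.7],degrees=True).as_quat())
```

```text
(array([-0.83866139,  0.4912037 ,  0.00488271]), array([ 0.00029674, -0.00110989, -0.00037326])) [8.92192014e-01 4.51656297e-01 2.76559719e-17 5.46310047e-17]
```

arm_command:
  moves:
    - [-0.84,0.49,0,0,0,0,0.7]
    - [-0.84,0.49,0,0,0,0,0.7]
    - [-0.84,0.49,0,0,0,0,0.7]
    - [-0.84,0.49,0,0,0,0,0.7]
    - [-0.84,0.49,0,0,0,0,0.7]
    - [-0.84,0.49,0,0,0,0,0.7]
    - [-0.84,0.49,0,0,0,0,0.7]
    - [-0.84,0.49,0,0,0,0,0.7]
    - [-0.84,0.49,0,0,0,0,0.7]
    - [-0.84,0.49,0,0,0,0,0.7]
    - [-0.84,0.49,0,0,0,0,0.7]
    - [-0.84,0.49,0,0,0,0,0.7]
    - [-0.84,0.49,0,0,0,0,0.7]
    - [-0.84,0.49,0,0,0,0,0.7]
    - [-0.84,0.49,0,0,0,0,0.7]
    - [-0.84,0.49,0,0,0,0,0.7]
    - [-0.84,0.49,0,0,0,0,0.7]
    - [-0.84,0.49,0,0,0,0,0.7]

```text
time: 9.95
tcp_pos: [0.4677, -0.4042, 0.2824]
ee_rot: [0.892, 0.451, 0.0, -0.001]
wrist_force: [-0.6, -0.2, 0.3]
gripper_width: 0.0601
finger_force: 0.0
```

Run:
```python
from h import *
c=cam('wrist'); s=status.read_state(); im=optics.read_camera('wrist'); np.savez('w5.npz',im=im,K=c[0],R=c[1],t=c[2])
print(s['tcp_pos'],s['ee_rot'])
p=proj(c,(.48,-.395,.01)); print(p)
for a,ce,b,r in blobs(im,(22,150,80),(35,255,255),30): print(a,ce,b,ray(c,ce,.04))
x0,y0=int(p[0])-50,int(p[1])-50; print(x0,y0)
cv2.imwrite('pics/w5.png',cv2.resize(im[y0:y0+100,x0:x0+100],(600,600),interpolation=cv2.INTER_CUBIC)[:,:,::-1])
```

```text
[ 0.46766535 -0.40419593  0.2824042 ] [ 8.92356832e-01  4.51329745e-01  4.97727373e-05 -8.62014669e-04]
[261.13766822 147.76703616]
336 [262.  159.9] [255 149  15  25] [ 0.47470826 -0.40354608  0.04      ]
32 [137.1 167.5] [132 164  12   9] [ 0.34452464 -0.31988365  0.04      ]
211 97
```

View pics/w5.png

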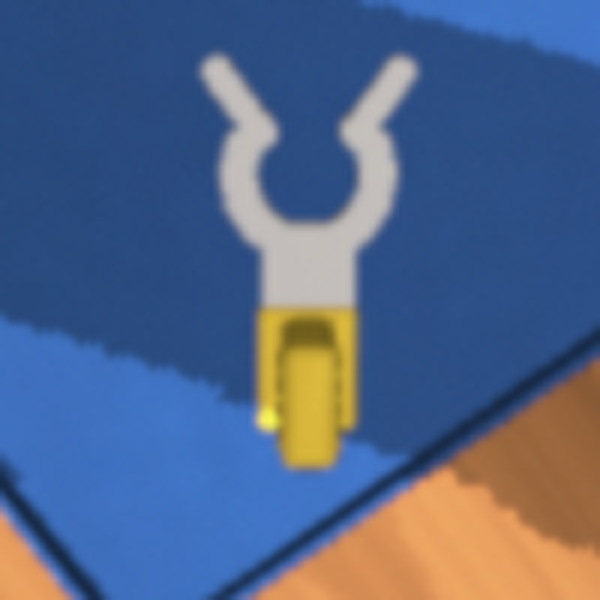

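Run:
```python
from h import *
d=np.load('w5.npz'); c=(d['K'],d['R'],d['t'])
px=lambda X,Y:(211+(X+.5)/6-.5,97+(Y+.5)/6-.5)
O=ray(c,px(308,175),.009);J=ray(c,px(310,64),.009);F=ray(c,px(308,345),.047);B=ray(c,px(309.5,467),.047);G=ray(c,px(307,310),.011)
n=lambda v:(np.linalg.norm(v[:2]).round(4),np.degrees(np.arctan2(v[1],v[0])).round(1))
T=(F+B)/2; print(O,T); print('O-T',n(O-T),'F-B',n(F-B),'J-G',n(J-G),'O-G',n(O-G),'J-T',n(J-T))
yaw=n(O-T)[1]; 
t=(T[:2]+O[:2]-.043*np.array([np.cos(np.radians(yaw)),np.sin(np.radians(yaw))]))/2
q=R.from_euler('xyz',[180,0,yaw],degrees=True).as_quat(); print(t,go([*t,.041],q))
```

```text
[ 0.49744197 -0.37277338  0.009     ] [ 0.47230567 -0.40678577  0.047     ]
O-T (np.float64(0.0423), np.float64(53.5)) F-B (np.float64(0.0251), np.float64(54.7)) J-G (np.float64(0.0516), np.float64(53.2)) O-G (np.float64(0.0287), np.float64(53.5)) J-T (np.float64(0.0652), np.float64(53.3))
[ 0.47208513 -0.4070625 ] (array([-2.93465011e-04,  7.13701631e-03,  3.22247323e-01]), array([-0.00015213, -0.00015147,  0.00054586]))
```

arm_command:
  moves:
    - [0,0.007,0.06,0,0,0,0.5]
    - [0,0.007,0.12,0,0,0,0.5]
    - [0,0.007,0.18,0,0,0,0.5]
    - [0,0.007,0.24,0,0,0,0.5]
    - [0,0.007,0.28,0,0,0,0.5]
    - [0,0.007,0.305,0,0,0,0.5]
    - [0,0.007,0.318,0,0,0,0.5]
    - [0,0.007,0.318,0,0,0,0.5]
    - [0,0.007,0.318,0,0,0,0.2]
    - [0,0.007,0.318,0,0,0,0.1]
    - [0,0.007,0.318,0,0,0,0]
    - [0,0.007,0.318,0,0,0,0]
    - [0,0.007,0.318,0,0,0,0]
    - [0,0.007,0.318,0,0,0,0]

```text
time: 11.4
tcp_pos: [0.4723, -0.4094, 0.0462]
ee_rot: [0.893, 0.451, 0.001, 0.001]
wrist_force: [-1.3, 0.3, 7.2]
gripper_width: 0.011
finger_force: 69.2
```

Run:
```python
from h import *
s=status.read_state(); print(s['tcp_pos'],s['ee_rot'],R.from_quat(s['ee_rot']).as_matrix()[:,0])
```

```text
[ 0.47231506 -0.40942233  0.04622314] [8.92675806e-01 4.50697600e-01 8.04833460e-04 9.64853871e-04] [5.93742051e-01 8.04655240e-01 5.67196066e-04]
```

arm_command:
  moves:
    - [0,0,-0.03,0,0,0,0]
    - [0,0,-0.08,0,0,0,0]
    - [0,0,-0.14,0,0,0,0]
    - [0,0,-0.2,0,0,0,0]
    - [0,0,-0.2,0,0,0,0]
    - [0,0,-0.2,0,0,0,0]

```text
time: 12.0
tcp_pos: [0.4719, -0.409, 0.1959]
ee_rot: [0.893, 0.451, 0.001, 0.001]
wrist_force: [-0.2, 0.2, -1.7]
gripper_width: 0.0109
finger_force: 68.5
```

Run:
```python
from h import *
s=status.read_state(); print(s['tcp_pos'],s['wrist_force'],s['gripper_width'])
q=R.from_euler('xyz',[180,0,53.7],degrees=True).as_quat()
u=np.array([np.cos(np.radians(53.7)),np.sin(np.radians(53.7))])
for b,z in((.07,.17),(.07,.128)): print(go([*(np.array([.5692,-.0417])-b*u),z],q))
c=cam('wrist'); im=optics.read_camera('wrist'); np.savez('w6.npz',im=im,K=c[0],R=c[1],t=c[2])
# geometry of held clip vs. where the old one showed (w4): jaw and tab outline rows/cols
for f in('w4','w3'):
    o=cv2.imread(f'pics/{f}.png')[:,:,::-1].copy(); print(f,[(a,ce,b) for a,ce,b,_ in blobs(o,(45,120,60),(80,255,255),100)])
print([(a,ce,b) for a,ce,b,_ in blobs(im,(20,120,60),(35,255,255),100)])
cv2.imwrite('pics/w6.png',im[:,:,::-1])
```

```text
[ 0.47187107 -0.40902187  0.19591048] [-0.21382745  0.18387991 -1.66756858] 0.010911402865376368
(array([ 0.3777876 , -0.1862356 ,  0.03441914]), array([ 0.00040315, -0.0001442 , -0.00033231]))
(array([ 0.37773672, -0.1863774 ,  0.09041894]), array([ 0.00040315, -0.0001442 , -0.00033231]))
w4 [(np.int32(2336), array([257.4, 256. ]), array([238, 217,  39,  86], dtype=int32))]
w3 [(np.int32(2326), array([257.3, 255.9]), array([238, 217,  39,  86], dtype=int32))]
[(np.int32(307), array([ 94. , 192.3]), array([ 80, 179,  33,  32], dtype=int32)), (np.int32(2339), array([257.4, 251.3]), array([238, 214,  39,  83], dtype=int32))]
```

View pics/w6.png

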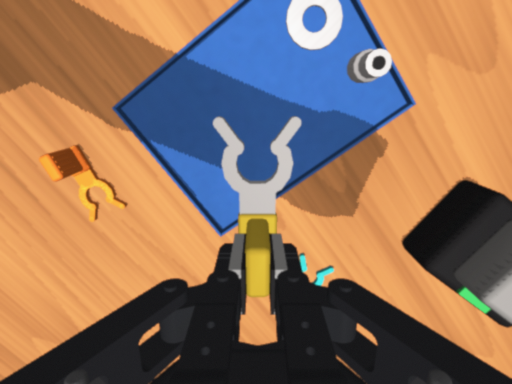

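arm_command:
  moves:
    - [0.378,-0.186,0.034,0,0,0,0]
    - [0.378,-0.186,0.034,0,0,0,0]
    - [0.378,-0.186,0.034,0,0,0,0]
    - [0.378,-0.186,0.034,0,0,0,0]
    - [0.378,-0.186,0.034,0,0,0,0]
    - [0.378,-0.186,0.034,0,0,0,0]
    - [0.378,-0.186,0.034,0,0,0,0]
    - [0.378,-0.186,0.034,0,0,0,0]
    - [0.378,-0.186,0.06,0,0,0,0]
    - [0.378,-0.186,0.08,0,0,0,0]
    - [0.378,-0.186,0.091,0,0,0,0]
    - [0.378,-0.186,0.091,0,0,0,0]
    - [0.378,-0.186,0.091,0,0,0,0]

```text
time: 13.35
tcp_pos: [0.5274, -0.0988, 0.1263]
ee_rot: [0.893, 0.45, -0.0, 0.0]
wrist_force: [-0.3, -0.5, -1.3]
gripper_width: 0.0109
finger_force: 68.6
```

Run:
```python
from h import *
s=status.read_state(); print(s['tcp_pos'],s['wrist_force'])
q=R.from_euler('xyz',[180,0,53.7],degrees=True).as_quat()
u=np.array([np.cos(np.radians(53.7)),np.sin(np.radians(53.7))])
for b in(.03,.0): print(go([*(np.array([.5692,-.0417])-b*u),.127],q))
im=optics.read_camera('wrist'); cv2.imwrite('pics/w7.png',im[:,:,::-1])
```

```text
[ 0.5274191  -0.09875912  0.12634909] [-0.33908695 -0.48830452 -1.32911529]
(array([ 0.05429255, -0.00033262, -0.00089843]), array([-3.46568018e-05,  8.96976465e-05, -5.54937175e-04]))
(array([ 0.0942923 , -0.00047209, -0.00092096]), array([-3.46568018e-05,  8.96976465e-05, -5.54937175e-04]))
```

View pics/w7.png

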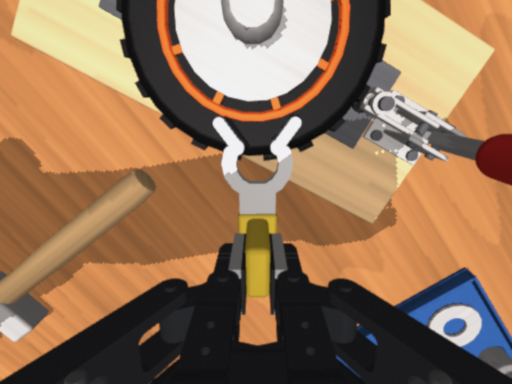

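arm_command:
  moves:
    - [0.02,0,-0.001,0,0,0,0]
    - [0.04,0,-0.001,0,0,0,0]
    - [0.05,0,-0.001,0,0,0,0]
    - [0.058,0,-0.001,0,0,0,0]
    - [0.064,0,-0.001,0,0,0,0]
    - [0.064,0,-0.001,0,0,0,0]

```text
time: 14.0
tcp_pos: [0.5564, -0.0587, 0.1271]
ee_rot: [0.892, 0.451, -0.0, -0.0]
wrist_force: [0.2, -0.7, -1.4]
gripper_width: 0.011
finger_force: 68.6
```

arm_command:
  moves:
    - [0.004,0,0,0,0,0,0]
    - [0.008,0,0,0,0,0,0]
    - [0.012,0,0,0,0,0,0]
    - [0.016,0,0,0,0,0,0]
    - [0.02,0,0,0,0,0,0]
    - [0.024,0,0,0,0,0,0]

```text
time: 14.6
tcp_pos: [0.5652, -0.0456, 0.1265]
ee_rot: [0.893, 0.45, -0.001, -0.001]
wrist_force: [-1.2, 3.7, -1.5]
gripper_width: 0.0108
finger_force: 68.7
```

arm_command:
  moves:
    - [0.003,0,0,0,0,0,0]
    - [0.006,0,0,0,0,0,0]
    - [0.006,0,0,0,0,0,0]

```text
time: 14.9
tcp_pos: [0.5689, -0.0415, 0.127]
ee_rot: [0.893, 0.451, -0.001, -0.0]
wrist_force: [-4.4, -0.1, -0.2]
gripper_width: 0.0108
finger_force: 68.8
```

arm_command:
  moves:
    - [0.002,0,0,0,0,0,0]
    - [0.004,0,0,0,0,0,0]
    - [0.004,0,0,0,0,0,0]

```text
time: 15.2
tcp_pos: [0.5691, -0.0412, 0.1268]
ee_rot: [0.893, 0.45, -0.002, 0.0]
wrist_force: [-8.2, -5.5, 1.1]
gripper_width: 0.0113
finger_force: 69.2
```

arm_command:
  moves:
    - [0.003,0,0,0,0,0,0]
    - [0.006,0,0,0,0,0,0]
    - [0.006,0,0,0,0,0,0]
    - [0,0,0,0,0,0,0]

```text
time: 15.6
tcp_pos: [0.5689, -0.0413, 0.1264]
ee_rot: [0.893, 0.45, -0.002, -0.0]
wrist_force: [-1.7, -0.6, -2.2]
gripper_width: 0.0109
finger_force: 68.5
```

arm_command:
  moves:
    - [-0.002,0,0,0,0,0,0]
    - [-0.002,0,0,0,0,0,0.3]
    - [-0.002,0,0,0,0,0,0.5]
    - [-0.002,0,0,0,0,0,0.5]
    - [-0.002,0,0,0,0,0,0.5]
    - [-0.002,0,0,0,0,0,0.5]
    - [-0.002,0,-0.04,0,0,0,0.5]
    - [-0.002,0,-0.1,0,0,0,0.5]
    - [-0.002,0,-0.16,0,0,0,0.5]
    - [-0.002,0,-0.22,0,0,0,0.5]
    - [-0.002,0,-0.28,0,0,0,0.5]
    - [-0.002,0,-0.28,0,0,0,0.5]

```text
time: 16.8
tcp_pos: [0.5728, -0.041, 0.3434]
ee_rot: [0.893, 0.45, 0.005, 0.002]
wrist_force: [0.1, 0.3, -0.3]
gripper_width: 0.0427
finger_force: 0.0
```

Run:
```python
from h import *
s=status.read_state(); c=cam('wrist'); im=optics.read_camera('wrist'); print(s['time'],s['tcp_pos'],s['wrist_force'],s['gripper_width'])
for a,ce,b,r in blobs(im,(22,120,60),(35,255,255),150):
    back=ray(c,(ce[0],b[1]+b[3]-.5),.126); v=np.array([.5939,-.0057])-back[:2]
    print(a,ce,b,r,'back edge',back,np.linalg.norm(v),np.degrees(np.arctan2(v[1],v[0])))
d=np.load('w1.npz'); o=d['im']; co=(d['K'],d['R'],d['t'])
for a,ce,b,r in blobs(o,(45,120,60),(80,255,255),150):
    back=ray(co,(ce[0],b[1]+b[3]-.5),.126); v=np.array([.5939,-.0057])-back[:2]; print('old',back,np.linalg.norm(v),np.degrees(np.arctan2(v[1],v[0])))
# bore/head: top camera tab check, bystanders difference
t=optics.read_camera('top'); t0=cv2.imread('pics/top0.png')[:,:,::-1]
m=(cv2.blur(cv2.absdiff(t,t0.copy()),(3,3)).max(2)>50).astype(np.uint8); n,l,st,ce=cv2.connectedComponentsWithStats(m)
print([(st[i].tolist()) for i in range(1,n) if st[i][4]>15])
for a,ce,b,r in blobs(im,(45,120,60),(80,255,255),60): print('green',a,ce,ray(c,ce,.03))
```

```text
16.8 [ 0.57282617 -0.04098019  0.34341233] [ 0.13443374  0.32952195 -0.34873284] 0.04271764201968998
448 [349.1   7.1] [331   0  47  17] ((354.0, 8.0), (16.0, 46.0), 90.0) back edge [0.74053835 0.02939532 0.126     ] 0.15077959372427616 -166.5404356780171
158 [433.  108.1] [425  82  30  55] ((436.7320861816406, 106.56448364257812), (20.126819610595703, 56.57991027832031), 15.5241117477417) back edge [ 0.75462712 -0.12859156  0.126     ] 0.20232534404428199 142.59856062449182
1813 [ 32.1 116.5] [  0 101  68  32] ((33.23373031616211, 117.13906860351562), (68.645751953125, 29.238906860351562), 4.184916019439697) back edge [0.39878571 0.13960013 0.126     ] 0.24327292327165229 -36.67477651287845
442 [253.6 166. ] [245 153  19  28] ((254.0, 166.5), (27.0, 18.0), 90.0) back edge [ 0.56268275 -0.05000701  0.126     ] 0.05419988688847552 54.832745418300334
old [ 0.55988938 -0.04943752  0.126     ] 0.055404813055276024 52.13110116014111
[[4, 87, 253, 297, 21433], [210, 117, 6, 8, 20], [97, 179, 25, 22, 156], [336, 210, 30, 24, 237], [247, 360, 6, 8, 20]]
```

```bash
python3 -c "
from cell import sign_off
print(sign_off())"
```

```text
the job is handed in; nothing more can be done
None
```

The worn clip is in the scrap bin. The new clip is pushed hard against its stop on the groove, with its tab where the old one sat, and the job was handed in at about 17 s. I viewed 11 pictures, one over the limit of 10.

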